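# Hold down the two-key interlock reset

## Task

Reset the interlock of the control box on the worktop: with one fingertip on each of its two square keys, press both right down together, keep both down for three seconds, then let go and draw the hand clear. Leave the two round keys alone, and do not move the things standing on and beside the box.

Things in the scene. Friction and masses are not known exactly. Their poses are not given: they have to be found in the camera images.
- control_box: low control box fixed to the worktop, grey shell, white lid, 160 (x) x 180 (y) x 45 mm high; origin at the centre of its underside, z up, x toward its back edge (display window). Four keys stand at the corners of a 54 mm square centred 20 mm in front (-x) of the origin; which corner holds which varies: the square keys are side by side, one behind the other (54 mm apart) or diagonal (76 mm)
- square_key_1_top (a point): top face centre of one of the two square keys: a plain grey cap 24 x 24 mm whose flat top stands 20 mm above the top face of the control box (65 mm above the worktop) when up; its black square collar is 34 mm square and 4 mm high. z points up, x and y follow the box's sides
- square_key_2_top (a point): the other square key: top face centre of one of the two square keys: a plain grey cap 24 x 24 mm whose flat top stands 20 mm above the top face of the control box (65 mm above the worktop) when up; its black square collar is 34 mm square and 4 mm high. z points up, x and y follow the box's sides
- square_key_1 (a joint): travel of the first square key: 0 up, 0.008 m fully down (on its stop). It is sprung and comes back up when released; 0.6 N starts it moving, 3 N holds it on its stop (so about 6 N for the pair)
- square_key_2 (a joint): travel of the other square key: 0 up, 0.008 m fully down (on its stop). It is sprung and comes back up when released; 0.6 N starts it moving, 3 N holds it on its stop (so about 6 N for the pair)
- round_key_1_top (a point): top face centre of one of the two round keys: a plain grey cap 18 mm across whose flat top stands 11 mm above the top face of the box (56 mm above the worktop) when up, in a round black collar 29 mm across, 4 mm high. Not to be pressed
- round_key_2_top (a point): the other round key: top face centre of one of the two round keys: a plain grey cap 18 mm across whose flat top stands 11 mm above the top face of the box (56 mm above the worktop) when up, in a round black collar 29 mm across, 4 mm high. Not to be pressed
- round_key_1 (a joint): travel of the first round key: 0 up, 0.008 m down; sprung like the square ones
- round_key_2 (a joint): travel of the other round key: 0 up, 0.008 m down; sprung
- compound_microscope: heavy microscope fixed to the worktop on the left (+y) of the work; it fills about x 0.28 to 0.60, y 0.38 to 0.58 and stands 0.39 m high, so go over or round it: a gripper with its TCP at 0.45 m height clears it. Origin under its base. Obstacle
- loupe: black ring-shaped magnifier 37 mm across, 18 mm high, lying loose on the box's lid near its back edge; origin at the centre of its underside. Bystander
- vial_1: loose upright specimen vial with white cap, 21 mm across, 54 mm high, beside the box on its left (+y); origin at the centre of its underside. Bystander
- vial_2: loose upright specimen vial with white cap, 19 mm across, 58 mm high, behind vial_1; origin at the centre of its underside. Bystander
- stopper_1: loose red-brown rubber stopper 22 mm across, 22 mm high, beside the box on its right (-y); origin at the centre of its underside. Bystander

How it is judged:
By the outcome, as a careful person would: the job done as asked, in the order asked, and still so for the second after the job is handed in, with the robot touching nothing.
It also fails if it takes over 40 s, if anything falls off the work surface, if the arm or the gripper's body presses on something with over 40 N, if the wrist force passes 120 N, or if a joint passes its speed limit or range.

## Robot

A 6-joint arm with a two-finger parallel gripper is mounted at the origin on a cart in front of the work surface, level with it; the furniture and walls round the work are solid. World frame = base frame: x ahead of the robot, y to its left, z up, the work surface at z = 0. Lengths are in m, angles in degrees, forces in N, time in s.
With the tool pointing down it reaches from about 0.4 to 0.825 m from the base axis. Payload 7 kg.
Tool frame: the origin (TCP) lies between the finger pads, 19 mm behind the fingertips; this is the grasp point; z points along the fingers, y is the line along which they close (so a half turn about z gives the same grasp; the last joint's range is limited). The gripper opens to 88 mm and grips with 3 to 60 N. Pads are 19 mm wide; open, the fingers measure 130 mm over their backs; the gripper's body (78 mm by 193 mm) begins 47 mm behind the grasp point.
Start: joints at [89.387, 20.546, 0.682, 0, -70.136, -16.507], TCP at [0.199, 0.645, 0.245] pointing down, gripper open.
Joint ranges: [-176.03, 176.03], [-82.01, 121.73], [-58.28, 71.71], [-173.87, 95.51], [-174.79, -0.11], [-173.66, 173.66]. Speed limits (degrees/s): [136.94, 136.94, 172.46, 180, 180, 180].

## Interface

Orientations are given as [roll, pitch, yaw] about the fixed x, y, z axes, in that order (R = Rz(yaw) Ry(pitch) Rx(roll)).
In Python, from plant import ctrl, vision gives the robot as it stands. The module is installed in compiled form; this text tells all that it offers.
- The arm moves only by the tool move_arm, never from a script. Its argument "moves" is one flat list of numbers, 7 for each row, row after row: the finger opening in cm, from 0 to 8.76, then the shift along the tool's x, y, z in cm, then the turn, a rotation vector about the tool's x, y, z in rad. A call has 1 to 8 rows; each row shifts and turns the commanded pose from where the row before left it, along the tool's axes as they then stand; what a row does not reach is not made up. A row lasts 1/10 s, in which the tool goes at most 50 mm and 8.59 degrees, less where a joint would pass 70% of its speed; a pose out of reach is approached as far as the arm can. A call with a gripper value outside its range is refused whole. The fingers move at their own pace and stop on an object; the grip force is fixed at half the most. Time passes only in rows, so rows that do not move let the fingers close. It gives the time, the measured TCP pose, the force, the opening and the grip force at its end, in the units of the state.
- ctrl.get_obs(): the state, without advancing time (a new reading comes with each control period).
- vision.snapshot(name): name is "side" or "top" or "wrist"; returns (picture, depth): 384x512x3 uint8, red, green, blue; 384x512 float32, m along the optical axis (not along the pixel's ray), 0 where there is no reading.
- vision.camera_model(name): a dict with "vertical_fov" (degrees; the focal length in pixels is half the picture's height over the tangent of half this angle, whatever the lens; pixels are square), "cx", "cy" (the principal point, pixels), "cam_to_world" (4x4, takes a point from camera to world coordinates). Camera axes: x right, y down, z forward; pixel columns grow to the right and rows downward; lengths in m; the calibration is good to about 2 mm. A picture is of the moment at which its call begins: read the wrist's pose just before it. camera_model takes no time and is no camera call; for the wrist camera it gives the pose at the moment of the call.
- ctrl.close_job(): hands the job in; it is judged then, once.
The state is a dict: "clock": time; "joint_pos": joint angles; "qvel": joint speeds; "tau": joint torques, N m; "tool_pos": TCP position; "orientation": TCP orientation; "force": force on the tool from outside, world axes, zero at the start; "moment": the same for the moment, N m; "opening": finger opening in m; "gripper_force": force on a finger pad.
Only numpy, scipy, OpenCV 4.12 (cv2) and the standard library are available. Lean on these libraries where they do the work, as an engineer would, in place of code of your own. Each camera call takes 0.05 s, during which the arm holds its last target. There are 200 camera calls.

## Working session

There is one attempt and no reset: what is moved stays moved. The work goes in short steps, Python scripts to look and compute and a tool call to move; the robot and the scene stay as the last step left them, time stands still between calls to the robot, and variables do not carry over. Pictures are saved under pics/ and viewed, at most 10 in all, crops included, and the job is handed in when it is done.

Besides the shell and the picture viewer there is one more tool, called as name(argument=value, ...) on one line, values as JSON. move_arm: Moves the arm, as the interface text tells. Its arguments: {"type":"object","properties":{"moves":{"type":"array"}},"required":["moves"]}

```bash
mkdir -p pics; cat > h.py <<'E'
import numpy as np, cv2
from plant import ctrl, vision
def snap(name,fn):
    m=vision.camera_model(name); p,d=vision.snapshot(name)
    cv2.imwrite(f'pics/{fn}.png',p[:,:,::-1]); np.savez(f'pics/{fn}.npz',p=p,d=d,fov=m['vertical_fov'],cx=m['cx'],cy=m['cy'],T=m['cam_to_world'])
def load(fn): return np.load(f'pics/{fn}.npz')
def world(s,u,v,depth=None,z=None):
    f=192/np.tan(np.radians(s['fov']/2)); r=np.array([(u-s['cx'])/f,(v-s['cy'])/f,1.]); T=s['T']
    if z is not None:
        w=T[:3,:3]@r; k=(z-T[2,3])/w[2]; return T[:3,3]+k*w
    if depth is None: depth=s['d'][int(round(v)),int(round(u))]
    return T[:3,:3]@(r*depth)+T[:3,3]
E
python3 - <<'E'
from h import *
snap('top','top1'); snap('side','side1')
o=ctrl.get_obs(); print(o)
a=cv2.imread('pics/top1.png'); print(load('top1')['T'])
cv2.imwrite('pics/v1.png',cv2.resize(a,(800,600),interpolation=2))
E
```

```text
{'clock': 0.1, 'joint_pos': array([ 8.93867688e+01,  2.05884520e+01,  6.40355701e-01, -1.66317488e-02,
       -7.01363305e+01, -1.65080863e+01]), 'qvel': array([-0.01534765,  0.03569352,  0.24078045,  0.00824063,  0.09593156,
       -0.05984468]), 'tau': array([-5.73526868e-04, -5.84163487e+01,  2.93751866e+01,  7.01570034e+00,
        1.01604976e-02, -4.88922694e-05]), 'tool_pos': array([0.19861335, 0.64470228, 0.24451731]), 'orientation': array([ 1.79914610e+02, -9.00069556e-03, -1.71269735e+01]), 'force': array([ 1.03938979, -0.02505519,  0.26139994]), 'moment': array([-0.01846768,  0.02450367, -0.00416177]), 'gripper_force': 0.0, 'opening': 0.08768626918042403}
[[-0.00449132 -0.98940542  0.14510944  0.36738611]
 [-0.99985812  0.0020873  -0.01671494  0.20318396]
 [ 0.01623497 -0.14516393 -0.98927441  1.25658568]
 [ 0.          0.          0.          1.        ]]
```

View pics/v1.png

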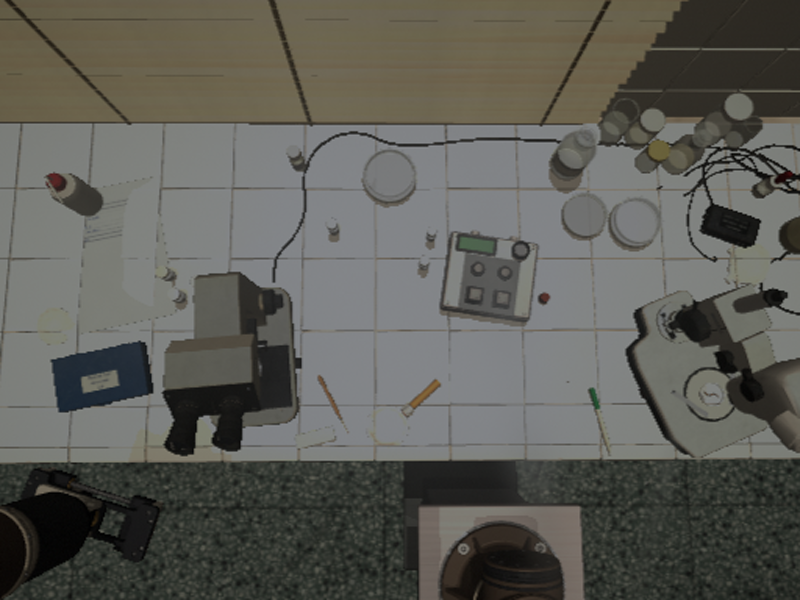

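The top view shows the box at about (490,277) of the 800x600 picture, turned by several degrees. The square keys are side by side in the front row, near (473,296) and (501,299). The round keys are behind them, near (477,269) and (505,272). I'll enlarge this area.

```bash
python3 - <<'E'
from h import *
a=cv2.imread('pics/top1.png')[140:215,270:370]
a=cv2.convertScaleAbs(a,alpha=1.6,beta=10)
cv2.imwrite('pics/v2.png',cv2.resize(a,(800,600),interpolation=cv2.INTER_CUBIC))
E
```

```text
(no output)
```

View pics/v2.png

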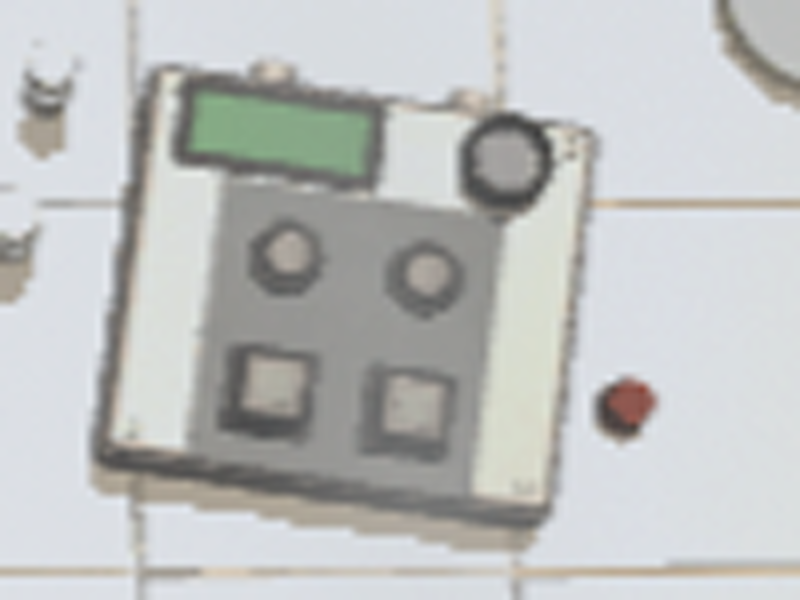

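The crop shows the square caps centred at about (275,383) and (413,402), and the round caps at (290,251) and (428,271). The lid corners are at about (160,68), (592,128), (105,455) and (545,515). The loupe is at (507,160) and the stopper at (628,400).

```bash
python3 - <<'E'
from h import *
s=load('top1'); o=ctrl.get_obs()
P={}
for n,u,v,z in [('s1',275,383,.065),('s2',413,402,.065),('r1',290,251,.056),('r2',428,271,.056),('c1',160,68,.045),('c2',592,128,.045),('c3',105,455,.045),('c4',545,515,.045),('stop',628,400,.022)]:
    U=270+u/8-.4375; V=140+v/8-.4375; P[n]=world(s,U,V,z=z); print(n,P[n].round(4),world(s,U,V).round(4))
n=np.linalg.norm
print(n(P['s1']-P['s2']),n(P['r1']-P['r2']),n((P['s1']-P['r1'])[:2]))
for a,b in [('s2','s1'),('r2','r1'),('c2','c1'),('c4','c3')]:
    d=P[b]-P[a]; print(a,b,n(d),np.degrees(np.arctan2(-d[0],d[1])))
c=(P['c1']+P['c2']+P['c3']+P['c4'])/4; k=(P['s1']+P['s2']+P['r1']+P['r2'])/4
print('centre',c,'keys',k,'mid',(P['s1']+P['s2'])/2)
E
```

```text
s1 [0.5603 0.0454 0.065 ] [0.5602 0.0455 0.0661]
s2 [ 0.5529 -0.0071  0.065 ] [ 0.5525 -0.0066  0.0679]
r1 [0.6134 0.0373 0.056 ] [0.6134 0.0374 0.0563]
r2 [ 0.6055 -0.0159  0.056 ] [ 0.6054 -0.0159  0.0563]
c1 [0.689  0.0854 0.045 ] [0.6907 0.0848 0.0389]
c2 [ 0.6648 -0.0841  0.045 ] [ 6.759e-01 -9.490e-02 -5.000e-04]
c3 [0.5356 0.1091 0.045 ] [0.5366 0.1085 0.0377]
c4 [ 0.5118 -0.0605  0.045 ] [ 0.5136 -0.0637  0.0302]
stop [ 0.5602 -0.0999  0.022 ] [ 0.5604 -0.1001  0.0213]
0.05304681954550356 0.053826840436382216 0.05370838364538481
s2 s1 0.05304681954550356 -8.051202027199018
r2 r1 0.053826840436382216 -8.476567832172053
c2 c1 0.17124052209582794 -8.141917384791496
c4 c3 0.17119705103012223 -7.969770258207175
centre [0.60030292 0.01246803 0.045     ] keys [0.58304772 0.0149238  0.0605    ] mid [0.55662567 0.0191447  0.065     ]
```

The measured geometry fits the spec: key spacing is 53–54 mm, the cap heights agree, and the box yaw is about -8.1°. The keys' midpoint is (0.557, 0.019). First I'll raise the arm, part-close the fingers and turn the hand to match the box.

move_arm(moves=[3.3, 0, 0, -4.5, 0, 0, -0.0525, 3.3, 0, 0, -4.5, 0, 0, -0.0525, 3.3, 0, 0, -4.5, 0, 0, -0.0525, 3.3, 0, 0, -4.5, 0, 0, 0, 3.3, 0, 0, -4.5, 0, 0, 0, 3.3, 0, 0, 0, 0, 0, 0, 3.3, 0, 0, 0, 0, 0, 0])

```text
clock: 0.8
tool_pos: [0.1986, 0.6453, 0.4712]
orientation: [-179.9, 0.0, -8.1]
force: [0.0, 0.2, -1.4]
opening: 0.0374
gripper_force: 0.0
```

move_arm(moves=[3.3, 2.77, 3.56, 0, 0, 0, 0, 3.3, 2.77, 3.56, 0, 0, 0, 0, 3.3, 2.77, 3.56, 0, 0, 0, 0, 3.3, 2.77, 3.56, 0, 0, 0, 0, 3.3, 2.77, 3.56, 0, 0, 0, 0, 3.3, 2.77, 3.56, 0, 0, 0, 0, 3.3, 2.77, 3.56, 0, 0, 0, 0, 3.3, 2.77, 3.56, 0, 0, 0, 0])

```text
clock: 1.6
tool_pos: [0.3781, 0.3299, 0.4687]
orientation: [179.9, 0.1, -8.1]
force: [1.2, 0.3, -0.3]
opening: 0.0331
gripper_force: 0.0
```

move_arm(moves=[3.3, 2.77, 3.56, 0, 0, 0, 0, 3.3, 2.77, 3.56, 0, 0, 0, 0, 3.3, 2.77, 3.56, 0, 0, 0, 0, 3.3, 2.77, 3.56, 0, 0, 0, 0, 3.3, 2.77, 3.56, 0, 0, 0, 0, 3.3, 2.77, 3.56, 0, 0, 0, 0, 3.3, 2.77, 3.56, 0, 0, 0, 0, 3.3, 2.77, 3.56, 0, 0, 0, 0])

```text
clock: 2.4
tool_pos: [0.5574, 0.0169, 0.4686]
orientation: [180.0, 0.1, -8.1]
force: [0.2, 1.0, 0.3]
opening: 0.0332
gripper_force: 0.0
```

Next I'll descend to a TCP height of about 0.15, which leaves the fingertips about 66 mm above the keys, and look with the wrist camera.

move_arm(moves=[3.3, 0, 0, 4.6, 0, 0, 0, 3.3, 0, 0, 4.6, 0, 0, 0, 3.3, 0, 0, 4.6, 0, 0, 0, 3.3, 0, 0, 4.6, 0, 0, 0, 3.3, 0, 0, 4.6, 0, 0, 0, 3.3, 0, 0, 4.5, 0, 0, 0, 3.3, 0, 0, 4.5, 0, 0, 0, 3.3, 0, 0, 0, 0, 0, 0])

```text
clock: 3.2
tool_pos: [0.5519, 0.0173, 0.1433]
orientation: [179.7, 0.7, -8.2]
force: [-0.3, -0.9, 0.1]
opening: 0.0329
gripper_force: 0.0
```

```bash
python3 - <<'E'
from h import *
o=ctrl.get_obs(); print(o['tool_pos'],o['orientation'])
snap('wrist','w1'); snap('side','s2'); print(load('w1')['T'].round(4), load('s2')['T'].round(3))
a=cv2.imread('pics/w1.png'); a=cv2.convertScaleAbs(a,alpha=1.6,beta=10)
cv2.imwrite('pics/v3.png',cv2.resize(a,(800,600),interpolation=cv2.INTER_CUBIC))
E
```

```text
[0.55190469 0.01726477 0.1432938 ] [179.70101874   0.7263365   -8.17828718]
[[-0.1425 -0.9396 -0.3113  0.6356]
 [-0.9898  0.1371  0.0395  0.0069]
 [ 0.0055  0.3138 -0.9495  0.2811]
 [ 0.      0.      0.      1.    ]] [[ 0.907 -0.193  0.373  0.162]
 [-0.42  -0.415  0.807 -0.683]
 [-0.001 -0.889 -0.457  0.565]
 [ 0.     0.     0.     1.   ]]
```

View pics/v3.png

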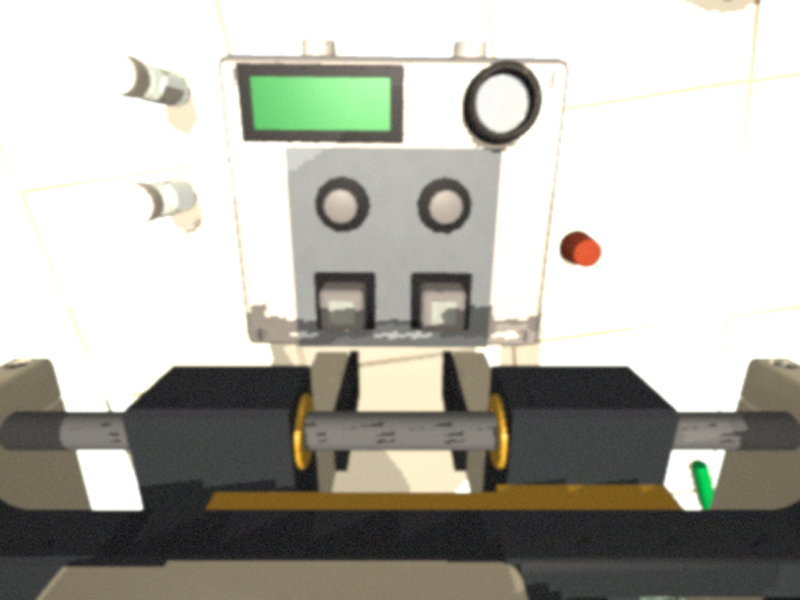

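View pics/s2.png

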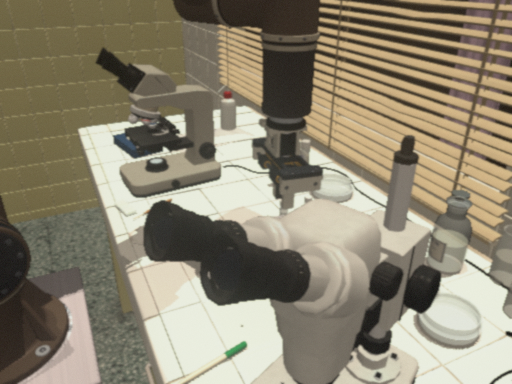

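The wrist view shows the square cap tops at about (343,306) and (442,305), and the fingertips at columns 312–358 and 443–490, row 353 and below. The side view is blocked by the second microscope. I'll measure the fingertip faces and caps from an enlarged crop.

```bash
python3 - <<'E'
from h import *
a=cv2.imread('pics/w1.png')[160:310,160:360]
cv2.imwrite('pics/v4.png',cv2.resize(a,(800,600),interpolation=cv2.INTER_CUBIC))
s=load('w1'); o=ctrl.get_obs()
T=o['tool_pos']; from scipy.spatial.transform import Rotation as R
M=R.from_euler('xyz',o['orientation'],degrees=True).as_matrix()
for v in (228,232,240,255):
    print(v,[(u,*(1000*M.T@(world(s,u,v)-T)).round(1)) for u in list(range(196,236,3))+list(range(278,320,3))if s['d'][v,u]<.2])
E
```

```text
228 [(202, np.float64(6.6), np.float64(-31.0), np.float64(18.0)), (205, np.float64(7.7), np.float64(-28.8), np.float64(15.8)), (208, np.float64(7.0), np.float64(-27.3), np.float64(17.3)), (211, np.float64(6.8), np.float64(-25.6), np.float64(17.7)), (214, np.float64(6.9), np.float64(-23.8), np.float64(17.5)), (217, np.float64(7.1), np.float64(-22.0), np.float64(17.0)), (220, np.float64(6.8), np.float64(-20.3), np.float64(17.7)), (223, np.float64(5.0), np.float64(-19.0), np.float64(21.2)), (226, np.float64(4.8), np.float64(-17.3), np.float64(21.8)), (229, np.float64(4.1), np.float64(-15.6), np.float64(23.2)), (284, np.float64(4.9), np.float64(17.7), np.float64(21.3)), (287, np.float64(5.2), np.float64(19.5), np.float64(20.6)), (290, np.float64(5.0), np.float64(21.3), np.float64(21.0)), (293, np.float64(6.1), np.float64(22.8), np.float64(18.8)), (296, np.float64(7.0), np.float64(24.3), np.float64(16.9)), (299, np.float64(6.8), np.float64(26.1), np.float64(17.2)), (302, np.float64(7.0), np.float64(27.8), np.float64(16.9)), (305, np.float64(7.1), np.float64(29.5), np.float64(16.7)), (308,
[... 3565 characters left out ...]
64(17.6), np.float64(15.6)), (287, np.float64(-1.9), np.float64(17.7), np.float64(2.0)), (290, np.float64(5.4), np.float64(17.6), np.float64(-10.0)), (293, np.float64(5.8), np.float64(19.0), np.float64(-10.8)), (296, np.float64(5.5), np.float64(20.6), np.float64(-10.2)), (299, np.float64(7.3), np.float64(21.5), np.float64(-13.3)), (302, np.float64(7.1), np.float64(23.0), np.float64(-12.9)), (305, np.float64(7.6), np.float64(24.3), np.float64(-13.7)), (308, np.float64(7.5), np.float64(25.8), np.float64(-13.5)), (311, np.float64(7.6), np.float64(27.2), np.float64(-13.7)), (314, np.float64(29.3), np.float64(20.1), np.float64(-49.3)), (317, np.float64(31.3), np.float64(20.3), np.float64(-52.7))]
```

View pics/v4.png

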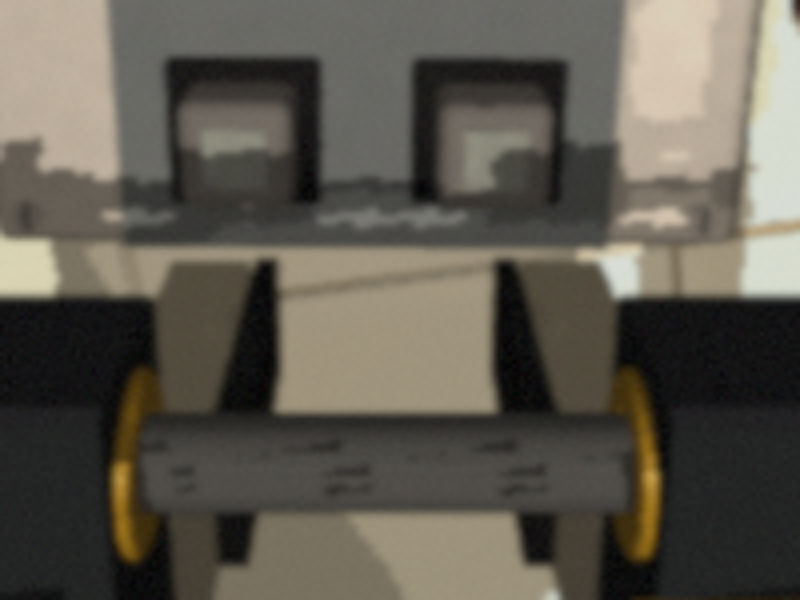

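The fingertips span about 16.5 to 32 mm from the centre line at 33 mm opening, so about 39 mm opening puts the tip centres 54 mm apart. The crop shows cap tops centred at about (236,150) and (498,150).

```bash
python3 - <<'E'
from h import *
from scipy.spatial.transform import Rotation as R
s=load('w1'); o=ctrl.get_obs(); T=o['tool_pos']; M=R.from_euler('xyz',o['orientation'],degrees=True).as_matrix()
print(T,o['orientation'],o['qvel'].round(2))
f=lambda u,v,z:world(s,160+u/4-.375,160+v/4-.375,z=z)
for n,p in dict(s1=f(236,150,.065),s2=f(498,150,.065),b1=f(236,99,.065),b2=f(498,99,.065),c1b=f(242,60,.049),c2b=f(490,61,.049),top1=np.array([.5603,.0454,.065]),top2=np.array([.5529,-.0071,.065])).items():
    print(n,p.round(4),(1000*M.T@(p-T)).round(1))
d=s['d']
for v in range(178,216,3): print(v,[world(s,u,v)[[0,2]].round(4).tolist() for u in (212,218,284)])
E
```

```text
[0.55675924 0.01828847 0.15002088] [ 1.79881671e+02  1.40516742e-01 -8.07472741e+00] [ 0.09 -2.39  2.98  0.72 -0.29  0.01]
s1 [0.5627 0.0472 0.065 ] [  2.  -29.7  85. ]
s2 [ 0.5549 -0.0061  0.065 ] [ 1.8 24.2 85.1]
b1 [0.5735 0.0452 0.065 ] [ 13.  -29.2  84.9]
b2 [ 0.5658 -0.0073  0.065 ] [12.8 23.9 85. ]
c1b [0.5773 0.0452 0.049 ] [ 16.8 -29.7 100.9]
c2b [ 0.5694 -0.0076  0.049 ] [ 16.4  23.7 101. ]
top1 [0.5603 0.0454 0.065 ] [ -0.1 -27.5  85. ]
top2 [ 0.5529 -0.0071  0.065 ] [-0.  25.5 85.1]
178 [[0.5751, 0.0481], [0.5744, 0.0479], [0.5661, 0.0481]]
181 [[0.5735, 0.0518], [0.5729, 0.0523], [0.5643, 0.0509]]
184 [[0.5734, 0.0608], [0.5728, 0.0613], [0.5643, 0.0592]]
187 [[0.5719, 0.0645], [0.5707, 0.0628], [0.563, 0.0632]]
190 [[0.5694, 0.0646], [0.5684, 0.0637], [0.561, 0.0648]]
193 [[0.5671, 0.0653], [0.5665, 0.0656], [0.5582, 0.0643]]
196 [[0.5646, 0.0654], [0.5638, 0.0653], [0.5558, 0.0648]]
199 [[0.5625, 0.067], [0.5609, 0.0643], [0.5534, 0.0655]]
202 [[0.5591, 0.0646], [0.5583, 0.0643], [0.5507, 0.0653]]
205 [[0.5568, 0.0653], [0.5558, 0.0646], [0.5483, 0.0657]]
208 [[0.554, 0.0649], [0.5533, 0.065], [0.5456, 0.0657]]
211 [[0.5508, 0.0636], [0.5497, 0.0628], [0.5423, 0.0644]]
214 [[0.5406, 0.045], [0.5396, 0.0444], [0.5308, 0.0445]]
```

move_arm(moves=[3.9, 0.03, -0.15, 1.0, 0, 0, 0, 3.9, 0, 0, 1.0, 0, 0, 0, 3.9, 0, 0, 1.0, 0, 0, 0, 3.9, 0, 0, 0.5, 0, 0, 0, 3.9, 0, 0, 0, 0, 0, 0, 3.9, 0, 0, 0, 0, 0, 0, 3.9, 0, 0, 0, 0, 0, 0, 3.9, 0, 0, 0, 0, 0, 0])

```text
clock: 4.1
tool_pos: [0.5581, 0.0202, 0.1158]
orientation: [-180.0, -0.0, -8.1]
force: [-0.2, -0.3, 0.3]
opening: 0.0389
gripper_force: 0.0
```

```bash
python3 - <<'E'
from h import *
o=ctrl.get_obs(); print(o['tool_pos'],o['orientation'],o['force'],o['opening'])
snap('wrist','w2'); snap('top','t2')
a=cv2.imread('pics/w2.png')[150:300,160:360]
cv2.imwrite('pics/v5.png',cv2.resize(a,(800,600),interpolation=cv2.INTER_CUBIC))
E
```

```text
[0.55805499 0.02024279 0.11575145] [-1.79982302e+02 -3.82250375e-02 -8.09250836e+00] [-0.17729474 -0.27463002  0.28792631] 0.03890535444336785
```

View pics/v5.png

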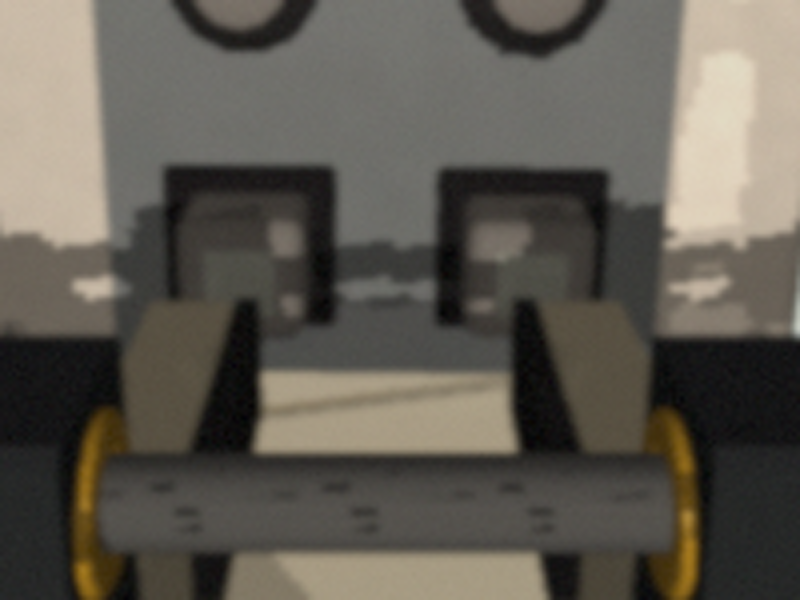

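The fingertips (columns 150–258 and 512–625) are centred over the caps (180–305 and 465–600). I'll check the fore-aft alignment numerically.

```bash
python3 - <<'E'
from h import *
from scipy.spatial.transform import Rotation as R
s=load('w2'); o=ctrl.get_obs(); T=o['tool_pos']; M=R.from_euler('xyz',o['orientation'],degrees=True).as_matrix()
print(T,o['orientation'])
for u in (202,208,214,221,293,298,305,311):
  print(u,[(v,*(1000*M.T@(world(s,u,v)-T)).round(1).tolist()) for v in (192,197,200,203,206,209,212,216,220,225,228,230,235)])
E
```

```text
[0.55792757 0.02020546 0.11563557] [-1.79987390e+02 -2.49788436e-02 -8.09702129e+00]
202 [(192, 15.1, -43.1, 68.2), (197, 11.3, -43.2, 67.3), (200, 8.7, -43.4, 67.7), (203, 6.0, -43.6, 67.9), (206, 3.6, -43.7, 67.6), (209, 1.5, -43.6, 66.5), (212, -1.5, -44.0, 67.6), (216, -4.5, -44.0, 66.7), (220, -8.9, -44.6, 68.8), (225, 11.7, -33.4, 14.6), (228, 11.7, -32.7, 10.4), (230, 11.6, -32.2, 7.9), (235, 11.5, -31.1, 1.9)]
208 [(192, 15.2, -38.4, 68.0), (197, 11.1, -38.6, 67.8), (200, 9.8, -38.1, 64.6), (203, 10.6, -36.6, 55.7), (206, 9.2, -36.2, 53.0), (209, 7.3, -36.1, 51.8), (212, 5.3, -36.1, 50.9), (216, 1.7, -36.5, 52.1), (220, -0.8, -36.3, 50.3), (225, 12.2, -29.6, 13.5), (228, 11.1, -29.4, 11.7), (230, 11.8, -28.7, 7.6), (235, 11.6, -27.7, 1.6)]
214 [(192, 15.0, -33.8, 68.6), (197, 11.2, -33.8, 67.4), (200, 10.7, -33.0, 62.0), (203, 10.6, -32.1, 55.6), (206, 9.9, -31.5, 51.3), (209, 7.3, -31.7, 51.8), (212, 5.5, -31.6, 50.5), (216, 2.5, -31.7, 50.0), (220, -0.9, -31.9, 50.6), (225, 11.3, -26.3, 15.4), (228, 11.8, -25.6, 10.3), (230, 11.3, -25.3, 8.5), (235, 12.0, -24.2, 0.8)]
221 [
[... 925 characters left out ...]
10.1), (230, 11.4, 23.5, 8.3), (235, 11.2, 22.6, 2.3)]
305 [(192, 14.9, 37.5, 68.8), (197, 11.6, 37.3, 66.4), (200, 9.5, 37.2, 65.3), (203, 9.7, 36.0, 58.1), (206, 9.5, 35.0, 52.1), (209, 7.6, 34.9, 51.1), (212, 4.9, 35.2, 52.0), (216, 2.3, 35.1, 50.6), (220, -1.0, 35.3, 50.7), (225, 11.5, 28.6, 15.0), (228, 11.7, 27.8, 10.3), (230, 11.6, 27.5, 8.0), (235, 12.2, 26.1, 0.3)]
311 [(192, 14.8, 42.3, 69.1), (197, 11.2, 42.1, 67.4), (200, 8.7, 42.3, 67.6), (203, 6.1, 42.5, 67.6), (206, 3.2, 42.8, 68.6), (209, 1.1, 42.8, 67.5), (212, -1.4, 42.9, 67.3), (216, -5.2, 43.2, 68.1), (220, -9.5, 43.8, 69.9), (225, 11.3, 32.3, 15.3), (228, 11.7, 31.4, 10.3), (230, 11.8, 30.8, 7.4), (235, 11.7, 29.7, 1.4)]
```

The caps sit about 1 mm behind the fingers' centre in tool x, and the gap is about 31 mm. I'll correct that and descend close.

move_arm(moves=[3.7, -0.1, 0, 1.0, 0, 0, 0, 3.7, 0, 0, 1.0, 0, 0, 0, 3.7, 0, 0, 0.7, 0, 0, 0, 3.7, 0, 0, 0.2, 0, 0, 0, 3.7, 0, 0, 0, 0, 0, 0, 3.7, 0, 0, 0, 0, 0, 0, 3.7, 0, 0, 0, 0, 0, 0])

```text
clock: 4.9
tool_pos: [0.5571, 0.0204, 0.0867]
orientation: [-180.0, -0.0, -8.1]
force: [0.4, -0.6, -0.3]
opening: 0.037
gripper_force: 0.0
```

move_arm(moves=[3.7, 0, 0, 0.2, 0, 0, 0, 3.7, 0, 0, 0.2, 0, 0, 0, 3.7, 0, 0, 0.2, 0, 0, 0, 3.7, 0, 0, 0.2, 0, 0, 0, 3.7, 0, 0, 0.2, 0, 0, 0, 3.7, 0, 0, 0, 0, 0, 0, 3.7, 0, 0, 0, 0, 0, 0])

```text
clock: 5.6
tool_pos: [0.5571, 0.0204, 0.0766]
orientation: [-180.0, -0.0, -8.1]
force: [-0.6, 0.3, 5.5]
opening: 0.0369
gripper_force: 2.7
```

move_arm(moves=[3.7, 0, 0, 0.1, 0, 0, 0, 3.7, 0, 0, 0.05, 0, 0, 0, 3.7, 0, 0, 0, 0, 0, 0, 3.7, 0, 0, 0, 0, 0, 0])

```text
clock: 6.0
tool_pos: [0.5571, 0.0204, 0.076]
orientation: [-180.0, -0.1, -8.1]
force: [-3.7, 1.6, 12.8]
opening: 0.0368
gripper_force: 6.4
```

move_arm(moves=[3.7, 0, 0, 0.06, 0, 0, 0, 3.7, 0, 0, 0, 0, 0, 0, 3.7, 0, 0, 0, 0, 0, 0])

```text
clock: 6.3
tool_pos: [0.5572, 0.0204, 0.0759]
orientation: [-180.0, -0.1, -8.1]
force: [-5.4, 1.0, 18.0]
opening: 0.0374
gripper_force: 8.7
```

```bash
python3 - <<'E'
from h import *
o=ctrl.get_obs(); print(o['clock'],o['tool_pos'],o['orientation'],o['force'],o['moment'])
snap('wrist','w3')
a=cv2.imread('pics/w3.png')[130:280,160:360]; a=cv2.convertScaleAbs(a,alpha=1.5)
cv2.imwrite('pics/v6.png',cv2.resize(a,(800,600),interpolation=cv2.INTER_CUBIC))
E
```

```text
6.3 [0.55720369 0.0204201  0.07585982] [-1.79984952e+02 -7.50389527e-02 -8.05996622e+00] [-5.3742904   1.03235708 18.0060548 ] [ 0.4549013   1.92556946 -0.00211465]
```

View pics/v6.png

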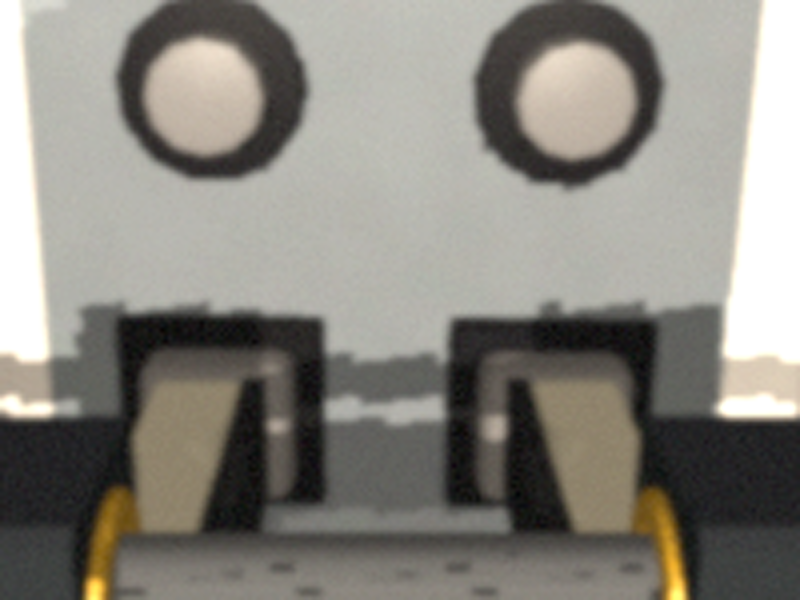

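Both fingertips rest on the two square caps, which are pressed down evenly, and the round keys are clear and up. Now I'll hold.

move_arm(moves=[3.7, 0, 0, 0, 0, 0, 0, 3.7, 0, 0, 0, 0, 0, 0, 3.7, 0, 0, 0, 0, 0, 0, 3.7, 0, 0, 0, 0, 0, 0, 3.7, 0, 0, 0, 0, 0, 0, 3.7, 0, 0, 0, 0, 0, 0, 3.7, 0, 0, 0, 0, 0, 0, 3.7, 0, 0, 0, 0, 0, 0])

```text
clock: 7.15
tool_pos: [0.5572, 0.0204, 0.0758]
orientation: [-180.0, -0.1, -8.1]
force: [-5.3, 1.9, 18.0]
opening: 0.0367
gripper_force: 8.7
```

move_arm(moves=[3.7, 0, 0, 0, 0, 0, 0, 3.7, 0, 0, 0, 0, 0, 0, 3.7, 0, 0, 0, 0, 0, 0, 3.7, 0, 0, 0, 0, 0, 0, 3.7, 0, 0, 0, 0, 0, 0, 3.7, 0, 0, 0, 0, 0, 0, 3.7, 0, 0, 0, 0, 0, 0, 3.7, 0, 0, 0, 0, 0, 0])

```text
clock: 7.95
tool_pos: [0.5572, 0.0204, 0.0758]
orientation: [-180.0, -0.1, -8.1]
force: [-6.2, 1.0, 16.7]
opening: 0.0371
gripper_force: 8.7
```

move_arm(moves=[3.7, 0, 0, 0, 0, 0, 0, 3.7, 0, 0, 0, 0, 0, 0, 3.7, 0, 0, 0, 0, 0, 0, 3.7, 0, 0, 0, 0, 0, 0, 3.7, 0, 0, 0, 0, 0, 0, 3.7, 0, 0, 0, 0, 0, 0, 3.7, 0, 0, 0, 0, 0, 0, 3.7, 0, 0, 0, 0, 0, 0])

```text
clock: 8.75
tool_pos: [0.5572, 0.0204, 0.0758]
orientation: [-180.0, -0.1, -8.1]
force: [-5.1, 2.0, 17.5]
opening: 0.0368
gripper_force: 8.7
```

move_arm(moves=[3.7, 0, 0, 0, 0, 0, 0, 3.7, 0, 0, 0, 0, 0, 0, 3.7, 0, 0, 0, 0, 0, 0, 3.7, 0, 0, 0, 0, 0, 0, 3.7, 0, 0, 0, 0, 0, 0, 3.7, 0, 0, 0, 0, 0, 0, 3.7, 0, 0, 0, 0, 0, 0, 3.7, 0, 0, 0, 0, 0, 0])

```text
clock: 9.55
tool_pos: [0.5572, 0.0204, 0.0759]
orientation: [-180.0, -0.1, -8.1]
force: [-5.0, 2.0, 17.3]
opening: 0.0367
gripper_force: 8.7
```

I held 17–18 N for over 3.2 s. Now I'll release straight up and draw clear.

move_arm(moves=[3.7, 0, 0, -0.3, 0, 0, 0, 3.7, 0, 0, -0.7, 0, 0, 0, 3.7, 0, 0, -1.5, 0, 0, 0, 3.7, 0, 0, -3, 0, 0, 0, 3.7, 0, 0, -3, 0, 0, 0, 3.7, 0, 0, -3, 0, 0, 0, 3.7, 0, 0, -3, 0, 0, 0, 3.7, 0, 0, -1, 0, 0, 0])

```text
clock: 10.35
tool_pos: [0.5577, 0.0204, 0.2324]
orientation: [-179.9, -0.2, -8.1]
force: [0.8, 0.7, -0.2]
opening: 0.0371
gripper_force: 0.0
```

move_arm(moves=[3.7, 0, 0, 0, 0, 0, 0, 3.7, 0, 0, 0, 0, 0, 0, 3.7, 0, 0, 0, 0, 0, 0, 3.7, 0, 0, 0, 0, 0, 0, 3.7, 0, 0, 0, 0, 0, 0, 3.7, 0, 0, 0, 0, 0, 0, 3.7, 0, 0, 0, 0, 0, 0, 3.7, 0, 0, 0, 0, 0, 0])

```text
clock: 11.15
tool_pos: [0.5568, 0.0204, 0.2292]
orientation: [180.0, 0.0, -8.1]
force: [0.6, 0.8, -0.6]
opening: 0.0372
gripper_force: 0.0
```

```bash
python3 - <<'E'
from h import *
snap('wrist','w4')
a=cv2.imread('pics/w4.png')
cv2.imwrite('pics/v7.png',a)
E
```

```text
(no output)
```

View pics/v7.png

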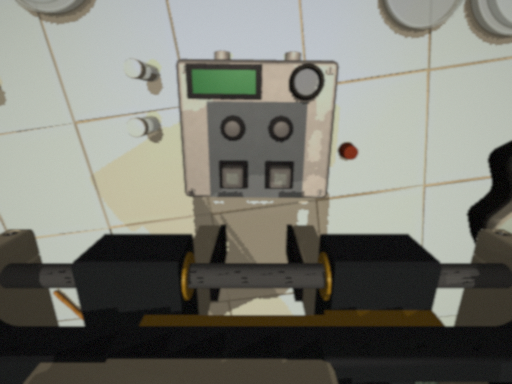

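The square keys at (233,176) and (280,176) are up again. The loupe (306,82), both vials and the stopper stand where they were, and the hand is clear.

```bash
python3 -c "
from plant import ctrl
print(ctrl.close_job())"
```

```text
the job is handed in; nothing more can be done
None
```

I pressed both square keys down together, held them for over 3 s, then released them and drew the hand clear; the round keys and the loose items were left alone, and the job is handed in.

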